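Set the sprung stop and push the dock against it

TASK

Set the stop of the positioning jig: with the fingers push the upright plate of the sprung cross slide in until the slide has passed its brass pawl, then let it go so that it springs back and the pawl holds it half way in, across the lane. Then gently push the blue-grey charger dock along the lane until it rests against that stop. Only push: nothing may be lifted or carried, and the small parts lying round the jig stay where they are.

Things in the scene. Friction and masses are not known exactly. Their poses are not given: they have to be found in the camera images.
- jig: Fixed aluminium jig, base 10 mm thick. Origin on the worktop under the lane; x runs along the lane (to the robot's right, within 0.3 rad), y away from the robot. Lane 73 mm wide (y +-36.5 mm), open at its start x -115, between dark rails 8 mm wide ending at x +45, tops 24 mm above the worktop. Slide guide (grey housing, brass pawl beside it): x +46 to +99, y -100 to -44, top 38 mm high.
- stop_slide (a joint): Travel of the cross slide along the jig's +y, in m: 0 = home (out towards the robot), 0.066 = hard end. A spring drives it back with 3 N at home, 6 N at the end; passing the pawl adds 1 to 3 N. Pushed beyond 0.042, the pawl snaps in behind the slide's tooth and on release the slide comes back only to 0.040 and is held (latched); released earlier it returns to 0.
- push_plate (a point): Centre of the outer (jig -y) face of the slide's upright dark push plate, which looks to the robot; push it along the jig's +y, away from the robot. Plate 28 mm wide (jig x), 8 mm thick, from 13 to 57 mm above the worktop. Point at jig x +63, y -154 at home, 35 mm above the worktop; moves with the slide. At home it overhangs the base's edge (y -100): before it is bare worktop.
- stop_tip (a point): Tip of the slide's 16 mm square steel bar (13 to 29 mm above the worktop), on the face that looks up the lane (jig -x) and that the dock comes to rest against: jig x +55 mm; y -37 mm (just out of the lane) at home, +3 mm when latched (it then bars the near half of the lane).
- dock_center (a point): Centre of the loose blue-grey charger dock, a block 101 mm long (along the lane), 69 mm wide, 46 mm high, about 0.34 kg, standing in the lane on the jig's base (this point 33 mm above the worktop). Push its left end, 50 mm from this point, along the jig's +x. Its other end touches the stop when this point is at jig x +5 mm.
- driver: Small loose screwdriver, 110 x 11 x 11 mm, lying on the worktop on the robot's side of the lane, left of the push plate; origin at the middle of its underside, its x axis along it. Leave alone.
- relay: Loose plug-in relay with clear cover, 22 x 29 x 41 mm, standing on the worktop between the lane and the push plate; origin at the centre of its underside. Leave alone.
- connector: Loose round connector, 44 x 20 x 20 mm, lying on the worktop behind the jig; origin at the centre of its underside. Leave alone.

How it is judged:
By the outcome, as a careful person would: the job done as asked, in the order asked, and still so for the second after the job is handed in, with the robot touching nothing.
It also fails if it takes over 54 s, if anything falls off the work surface, if the arm or the gripper's body presses on something with over 40 N, if the wrist force passes 120 N, or if a joint passes its speed limit or range.

ROBOT

A 7-joint arm with a two-finger parallel gripper is mounted at the origin on a cart in front of the work surface, level with it; the furniture and walls round the work are solid. World frame = base frame: x ahead of the robot, y to its left, z up, the work surface at z = 0. Lengths are in m, angles in degrees, forces in N, time in s.
With the tool pointing down it reaches from about 0.425 to 0.8 m from the base axis. Payload 8.3 kg.
Tool frame: the origin (TCP) lies midway between the tips of the shut fingers; the grasp point (between the pads) lies 19 mm behind it; z points along the fingers, y is the line along which they close (so a half turn about z gives the same grasp; the last joint's range is limited). The gripper opens to 85 mm and grips with 20 to 120 N. Pads are 22 mm wide; open, the fingers measure 114 mm over their backs; the gripper's body (76 mm by 85 mm) begins 54 mm behind the grasp point. The pads swing forward as they close: fully open they stand 13 mm farther back than shut.
Start: joints at [72.542, 21.967, 0.94, 78.501, -0.361, 79.538, -2.664], TCP at [0.15, -0.607, 0.231] pointing down, gripper open.
Joint ranges: [-169.22, 169.22], [-14.56, 117.87], [-87.37, 89.26], [10.42, 133.3], [-82.24, 262.24], [0.94, 117.77], [-172.7, 172.7]. Speed limits (degrees/s): [136.94, 136.94, 172.46, 172.46, 180, 180, 180].

INTERFACE

Orientations are given as [roll, pitch, yaw] about the fixed x, y, z axes, in that order (R = Rz(yaw) Ry(pitch) Rx(roll)).
In Python, from cell import bot gives the robot as it stands. The module is installed in compiled form; this text tells all that it offers.
- The arm moves only by the shell command python3 -m creep 'ROWS' [FORCE]. ROWS is JSON, a list that holds one entry, the list of rows, each a list of 7 numbers: the turn, a rotation vector about the tool's x, y, z in rad, then the shift along the tool's x, y, z in mm, then the opening, from 0 (shut) to 1 (fully open). In form: [[[rx, ry, rz, dx, dy, dz, claw], ...]]. A call has 1 to 12 rows; each row is the pose to reach, as a shift and turn from the pose commanded when the call began, along the tool's axes at that moment; what a row does not reach only later rows make up. A row lasts 1/10 s, in which the tool goes at most 50 mm and 8.59 degrees, less where a joint would pass 70% of its speed; a pose out of reach is approached as far as the arm can. A call with a gripper value outside its range is refused whole. The fingers move at their own pace and stop on an object; FORCE is the grip in N (left out, the last holds). Time passes only in rows, so rows that repeat a pose let the fingers close. It gives the time, the measured TCP pose, the force, the opening and the grip force at its end, in the units of the state.
- bot.read_state(): the state, without advancing time (a new reading comes with each control period).
- bot.snapshot(name): name is "scene" or "side" or "wrist"; returns the picture (420x560x3 uint8, red, green, blue); there is no depth.
- bot.camera_info(name): a dict with "fx", "fy", "cx", "cy" (pixels), "dist_coeffs" ([k1, k2, p1, p2, k3] as OpenCV has them; the pictures are not rectified), "pose" (4x4, takes a point from camera to world coordinates). Camera axes: x right, y down, z forward; pixel columns grow to the right and rows downward; lengths in m; the calibration is good to about 2 mm. A picture is of the moment at which its call begins: read the wrist's pose just before it. camera_info takes no time and is no camera call; for the wrist camera it gives the pose at the moment of the call.
- bot.sign_off(): hands the job in; it is judged then, once.
The state is a dict: "time_s": time; "joint_pos": joint angles; "qvel": joint speeds; "joint_torque": joint torques, N m; "position": TCP position; "orientation": TCP orientation; "force": force on the tool from outside, world axes, zero at the start; "torque": the same for the moment, N m; "opening": finger opening in m; "finger_force": force on a finger pad.
Only numpy, scipy, OpenCV 4.12 (cv2) and the standard library are available. Lean on these libraries where they do the work, as an engineer would, in place of code of your own. Each camera call takes 0.05 s, during which the arm holds its last target. There are 200 camera calls.

## Working session

There is one attempt and no reset: what is moved stays moved. The work goes in short steps, Python scripts to look and compute and a shell command to move; the robot and the scene stay as the last step left them, time stands still between calls to the robot, and variables do not carry over. Pictures are saved under pics/ and viewed, at most 10 in all, crops included, and the job is handed in when it is done.

```bash
mkdir -p pics
python3 - <<'E'
from cell import bot
import cv2,numpy as np
for n in ("scene","side"):
    im=bot.snapshot(n); cv2.imwrite(f"pics/{n}0.png",im[:,:,::-1])
    c=bot.camera_info(n); print(n,[round(c[k],1) for k in("fx","fy","cx","cy")],np.round(c["pose"],3).tolist())
s=bot.read_state(); print(s["time_s"],s["position"],s["orientation"],s["opening"])
E
```

```text
scene [494.0, 494.0, 283.5, 210.4] [[-0.799, -0.457, 0.392, 0.177], [-0.602, 0.606, -0.52, 0.715], [-0.0, -0.651, -0.759, 0.709], [0.0, 0.0, 0.0, 1.0]]
side [380.4, 380.4, 278.5, 208.6] [[-0.854, -0.323, 0.409, 0.192], [-0.521, 0.553, -0.651, 0.854], [-0.016, -0.768, -0.64, 0.594], [0.0, 0.0, 0.0, 1.0]]
0.1 [ 0.14957877 -0.6063618   0.23037   ] [-1.79898350e+02  1.10204047e-03  1.38553829e+01] 0.08537318457123393
```

View pics/scene0.png

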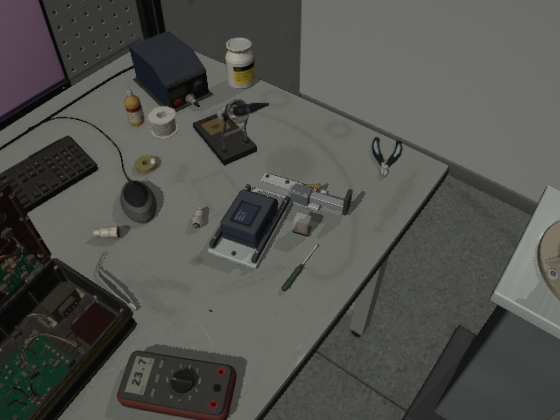

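View pics/side0.png

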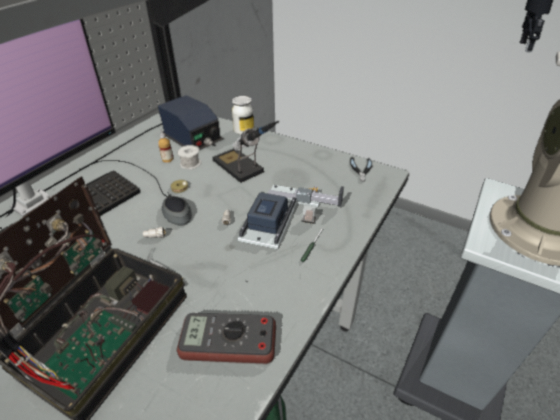

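The scene camera shows the jig at about (210–350, 175–265): the dock at (250,215), the push plate at (347,202), the relay at (302,224), the driver at (300,268) and the connector at (198,216). I'll enlarge the jig to read its edges.

Run:
```python
import cv2
im=cv2.imread("pics/scene0.png")[165:295,180:365]
cv2.imwrite("pics/crop.png",cv2.resize(im,None,fx=4.3,fy=4.3,interpolation=cv2.INTER_CUBIC))
```

```text
(no output)
```

View pics/crop.png

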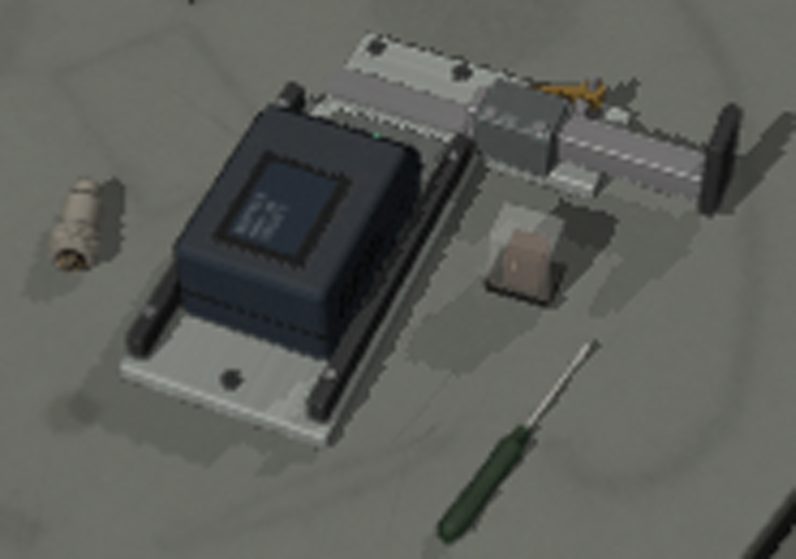

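The enlarged crop shows the far rail end at (295,88), the near rail end at (463,140), the plate top at (732,106) and its lower edge at (711,212). The relay base is at about (522,290), and the driver runs from (595,343) to (450,530). Next step: fit the jig pose.

```bash
cat > h.py <<'E'
import numpy as np,cv2
from scipy.optimize import least_squares
from cell import bot
def proj(P,c):
    T=np.linalg.inv(np.array(c["pose"])); K=np.array([[c["fx"],0,c["cx"]],[0,c["fy"],c["cy"]],[0,0,1.]])
    return cv2.projectPoints(np.array(P,float),cv2.Rodrigues(T[:3,:3])[0],T[:3,3],K,np.array(c["dist_coeffs"],float))[0][:,0]
def j2w(P,p):
    # p=(x,y,th): jig x axis = world -y turned by th
    a=p[2]-np.pi/2; R=np.array([[np.cos(a),-np.sin(a),0],[np.sin(a),np.cos(a),0],[0,0,1]])
    return np.array(P,float)/1000@R.T+[p[0],p[1],0]
def ray(uv,z,c):
    K=np.array([[c["fx"],0,c["cx"]],[0,c["fy"],c["cy"]],[0,0,1.]]); T=np.array(c["pose"])
    u=cv2.undistortPoints(np.array(uv,float).reshape(-1,1,2),K,np.array(c["dist_coeffs"],float))[:,0]
    d=np.c_[u,np.ones(len(u))]@T[:3,:3].T
    return T[:3,3]+d*((z-T[2,3])/d[:,2:])
def w2j(W,p):
    a=p[2]-np.pi/2; R=np.array([[np.cos(a),-np.sin(a),0],[np.sin(a),np.cos(a),0],[0,0,1]])
    return (np.array(W)-[p[0],p[1],0])@R*1000
E
python3 - <<'E'
from h import *
c=bot.camera_info("scene"); f=lambda q:np.array(q,float)/4.3+[180,165]
P=[(45,40.5,24),(45,-40.5,24),(63,-150,57),(49,-150,13)]
U=f([(295,88),(463,140),(732,106),(711,212)])
r=least_squares(lambda p:(proj(j2w(P,p),c)-U).ravel(),[0.55,-0.3,0])
p=r.x; print(p,r.fun.round(1))
print("rail starts,jig",w2j(ray(f([(320,380),(143,325)]),.024,c),p).round())
print("dock top corners",w2j(ray(f([(180,245),(328,292),(270,110),(418,155)]),.056,c),p).round())
print("relay,driver,conn",w2j(ray(f([(522,285),(595,347),(450,535),(78,250)]),.003,c),p).round())
print("plate,dock end world",j2w([(63,-154,35),(-115,0,35)],p))
E
```

```text
[0.5686421  0.26833157 0.31815447] [-0.3  0.8  0.9 -1.2 -0.7  1.9  0.  -1.4]
rail starts,jig [[-98. -27.  24.]
 [-96.  51.  24.]]
dock top corners [[-75.  40.  56.]
 [-79. -24.  56.]
 [  4.  33.  56.]
 [  0. -34.  56.]]
relay,driver,conn [[ -11.  -84.    3.]
 [ -32. -122.    3.]
 [-137.  -94.    3.]
 [ -54.  103.    3.]]
plate,dock end world [[0.44207798 0.16031989 0.035     ]
 [0.53266847 0.37756022 0.035     ]]
```

Run:
```python
from h import *
c=bot.camera_info("scene"); f=lambda q:np.array(q,float)/4.3+[180,165]
P=[(45,40.5,24),(45,-40.5,24),(63,-150,57),(49,-150,13)]
U=f([(295,88),(463,140),(732,106),(711,212)]); V=f([(320,380),(143,325)])
def F(q):
    Q=P+[(q[3]*100,-40.5,24),(q[3]*100,40.5,24)]
    return (proj(j2w(Q,q[:3]),c)-np.r_[U,V]).ravel()
r=least_squares(F,[0.55,0.3,0.2,-1.1]);p=r.x;print(p,r.fun.round(1))
print("dock top corners",w2j(ray(f([(180,245),(328,292),(270,110),(418,155)]),.056,c),p[:3]).round())
print(j2w([(63,-154,35),(63,-170,35)],p[:3]))
s=bot.read_state(); th=np.radians(s["orientation"][2]); 
for w in [(.5,-.2),(.5,.1),j2w([(63,-180,35)],p[:3])[0][:2]]:
    d=np.array(w)-s["position"][:2]; print(w,(1000*np.array([d@[np.cos(th),np.sin(th)],d@[np.sin(th),-np.cos(th)]])).round())
```

```text
[ 0.57405699  0.26535413  0.26519618 -1.02165784] [ 0.1 -1.8  0.4 -2.3 -1.7  3.1 -1.4 -0.2  1.9  1.4  0.5 -0. ]
dock top corners [[-82.  32.  56.]
 [-82. -33.  56.]
 [ -2.  29.  56.]
 [ -2. -38.  56.]]
[[0.44195287 0.16419335 0.035     ]
 [0.42651221 0.15999978 0.035     ]]
(0.5, -0.2) [ 438. -311.]
(0.5, 0.1) [ 509. -602.]
[0.4168618  0.15737879] [ 442. -678.]
```

```bash
python3 -m creep '[[[0,0,0,438,-311,0,0],[0,0,0,438,-311,0,0],[0,0,0,438,-311,0,0],[0,0,0,438,-311,0,0],[0,0,0,438,-311,0,0],[0,0,0,438,-311,0,0],[0,0,0,438,-311,0,0],[0,0,0,438,-311,0,0],[0,0,0,438,-311,0,0],[0,0,0,438,-311,0,0],[0,0,0,438,-311,0,0],[0,0,0,438,-311,0,0]]]'; python3 -m creep '[[[0,0,0,20,-350,0,0],[0,0,0,20,-350,0,0],[0,0,0,20,-350,0,0],[0,0,0,20,-350,0,0],[0,0,0,20,-350,0,0],[0,0,0,20,-350,0,0],[0,0,0,20,-350,0,0],[0,0,0,20,-350,0,0],[0,0,0,20,-350,0,0]]]'
python3 - <<'E'
from h import *
s=bot.read_state(); c=bot.camera_info("wrist"); cv2.imwrite("pics/w1.png",bot.snapshot("wrist")[:,:,::-1])
np.save("w1.npy",c,allow_pickle=True); print(s["position"],s["orientation"],s["force"],np.array(c["pose"]).round(3))
E
```

```text
time_s: 1.3
position: [0.5035, -0.1933, 0.2309]
orientation: [-179.8, -0.1, 14.4]
force: [0.4, 0.4, 0.9]
opening: 0.0
finger_force: 0.0
time_s: 2.2
position: [0.4356, 0.1452, 0.2312]
orientation: [180.0, 0.0, 14.0]
force: [-0.1, -1.0, -0.2]
opening: 0.0001
finger_force: 0.0
[0.43559595 0.14517668 0.231173  ] [1.79982067e+02 1.96474304e-02 1.40139185e+01] [-0.08266535 -0.95397032 -0.24976645] [[ 0.242 -0.937 -0.252  0.499]
 [-0.97  -0.233 -0.064  0.161]
 [ 0.001  0.26  -0.966  0.373]
 [ 0.     0.     0.     1.   ]]
```

View pics/w1.png

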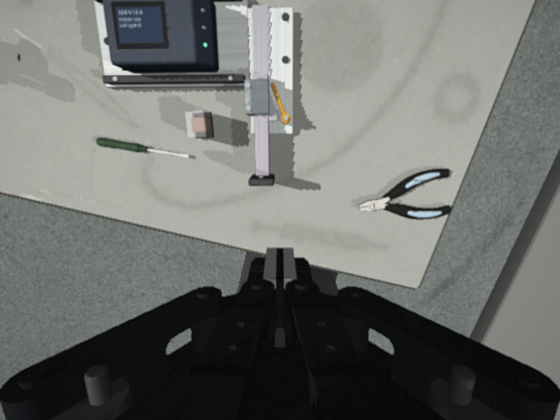

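The wrist view shows the plate at (249–274, 175–187), with the lower edge being its outer top edge. The near rail runs from (104,79) to (246,79), the dock's near edge is at row 71 with its right end at col 217, the relay is at (199,124) and the driver spans (97–193, 140–157).

Run:
```python
from h import *
c=np.load("w1.npy",allow_pickle=True).item(); print(c["fx"])
P=[(45,-40.5,24),(49,-154,57),(77,-154,57)]
U=np.array([(246,78),(250,186.),(274,185)])
def F(q):
    Q=P+[(q[3]*100,-40.5,24)]
    return (proj(j2w(Q,q[:3]),c)-np.r_[U,[[104,78]]]).ravel()
r=least_squares(F,[0.57,0.26,0.26,-1.1]);p=r.x;print(p,r.fun.round(1))
np.save("p.npy",p[:3])
print("dock",w2j(ray([(107,70),(217,71),(105,0),(214,0)],.056,c),p[:3]).round())
print("relay,driver",w2j(ray([(199,136),(97,144),(193,157)],.003,c),p[:3]).round())
s=bot.read_state(); th=np.radians(s["orientation"][2]); print("dyaw",np.degrees(p[2])-s["orientation"][2])
for J in [(63,-173,0),(63,-154+50-11,0),(-130,0,0)]:
    w=j2w([J],p[:3])[0]; d=w[:2]-s["position"][:2]; print(J,w,(1000*np.array([d@[np.cos(th),np.sin(th)],d@[np.sin(th),-np.cos(th)]])).round())
print("plate top at z35 err", w2j(ray([(262,186)],.057,c),p[:3]))
```

```text
297.59954395247183
[ 0.57647315  0.26389997  0.24637187 -1.08852768] [-0.5 -0.8 -0.8  0.   1.3  1.  -0.  -0.1]
dock [[-87. -39.  56.]
 [ 21. -40.  56.]
 [-80.  21.  56.]
 [ 21.  21.  56.]]
relay,driver [[ -15. -102.    3.]
 [-140. -111.    3.]
 [ -24. -127.    3.]]
dyaw 0.2743716913645766
(63, -173, 0) [0.424062   0.16060989 0.        ] [ -8. -19.]
(63, -115, 0) [0.48031061 0.17475533 0.        ] [ 50. -20.]
(-130, 0, 0) [0.54476784 0.38997444 0.        ] [ 164. -213.]
plate top at z35 err [[  62.75644107 -153.99119148   57.        ]]
```

```bash
python3 -m creep '[[[0,0,0,-14,-19,0,0],[0,0,0,-14,-19,50,0],[0,0,0,-14,-19,100,0],[0,0,0,-14,-19,150,0],[0,0,0,-14,-19,190,0],[0,0,0,-14,-19,203,0],[0,0,0,-14,-19,203,0],[0,0,0,-14,-19,203,0]]]'
python3 - <<'E'
from h import *
s=bot.read_state(); print(w2j([s["position"]],np.load("p.npy")),s["orientation"])
E
```

```text
time_s: 3.05
position: [0.4193, 0.1596, 0.0298]
orientation: [-180.0, -0.1, 13.8]
force: [0.2, 0.8, 0.6]
opening: 0.0003
finger_force: 0.0
[[  62.81279189 -177.85399448   29.80164727]] [-1.79992484e+02 -1.03081837e-01  1.37858908e+01]
```

```bash
python3 -m creep '[[[0,0,0,10,0,0,0],[0,0,0,18,0,0,0],[0,0,0,26,0,0,0],[0,0,0,34,0,0,0],[0,0,0,42,0,0,0],[0,0,0,48,0,0,0],[0,0,0,54,0,0,0],[0,0,0,60,0,0,0],[0,0,0,62,0,0,0],[0,0,0,62,0,0,0],[0,0,0,62,0,0,0]]]'
python3 - <<'E'
from h import *
s=bot.read_state(); print(w2j([s["position"]],np.load("p.npy")),s["force"])
cv2.imwrite("pics/w2.png",bot.snapshot("wrist")[:,:,::-1])
E
```

```text
time_s: 4.15
position: [0.478, 0.1749, 0.0284]
orientation: [-180.0, 0.0, 13.9]
force: [-4.8, -0.2, 3.2]
opening: -0.0002
finger_force: 2.4
[[  62.26509564 -117.17790058   28.41051419]] [-4.75121691 -0.24961837  3.17065706]
```

View pics/w2.png

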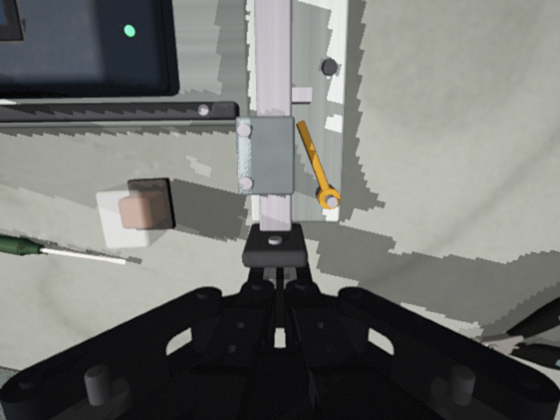

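The plate is up against the fingertips at (275,245). The tooth at (302,94) is already past the pawl tip at (302,123), at about 48 mm of travel. I'll push a little further for margin and then back off.

```bash
python3 -m creep '[[[0,0,0,5,0,0,0],[0,0,0,5,0,0,0],[0,0,0,0,0,0,0],[0,0,0,-5,0,0,0],[0,0,0,-12,0,0,0],[0,0,0,-25,0,0,0],[0,0,0,-40,0,0,0],[0,0,0,-40,0,0,0]]]'
python3 - <<'E'
from h import *
s=bot.read_state(); print(w2j([s["position"]],np.load("p.npy")),s["force"])
cv2.imwrite("pics/w3.png",bot.snapshot("wrist")[:,:,::-1])
E
```

```text
time_s: 5.0
position: [0.4383, 0.1641, 0.0284]
orientation: [179.9, -0.0, 13.9]
force: [-0.7, 0.6, 0.0]
opening: -0.0002
finger_force: 0.0
[[  63.06114055 -158.34735276   28.38925055]] [-0.73938168  0.5924342   0.03155238]
```

View pics/w3.png

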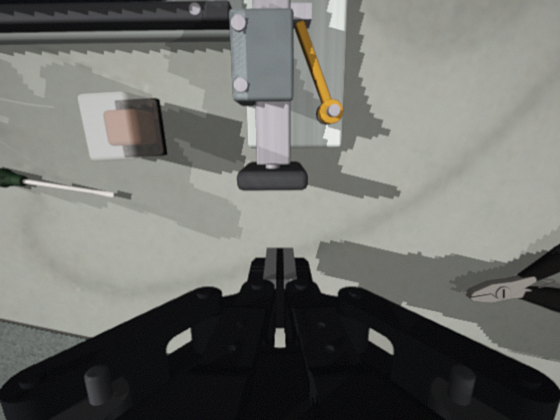

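The slide is latched: the plate has stayed in at (272,177), clear of the fingers, with the tooth resting on the pawl at (303,20). Next I'll lift and cross to the open end of the lane.

```bash
python3 -m creep '[[[0,0,0,0,0,-50,0],[0,0,0,0,0,-100,0],[0,0,0,0,0,-150,0],[0,0,0,35,-35,-170,0],[0,0,0,65,-70,-170,0],[0,0,0,95,-105,-170,0],[0,0,0,130,-145,-170,0],[0,0,0,158,-180,-170,0],[0,0,0,158,-195,-170,0],[0,0,0,158,-195,-170,0],[0,0,0,158,-195,-170,0]]]'
python3 - <<'E'
from h import *
s=bot.read_state(); print(w2j([s["position"]],np.load("p.npy")),s["orientation"])
c=bot.camera_info("wrist"); np.save("w4.npy",c,allow_pickle=True)
cv2.imwrite("pics/w4.png",bot.snapshot("wrist")[:,:,::-1])
cv2.imwrite("pics/s4.png",bot.snapshot("scene")[150:300,160:370,::-1].repeat(3,0).repeat(3,1))
E
```

```text
time_s: 6.15
position: [0.5463, 0.3917, 0.1984]
orientation: [180.0, -0.0, 13.9]
force: [-0.4, -0.7, 0.2]
opening: 0.0004
finger_force: 0.0
[[-131.3149563     1.91262273  198.44879242]] [ 1.79980256e+02 -3.38716745e-02  1.38529416e+01]
```

View pics/w4.png

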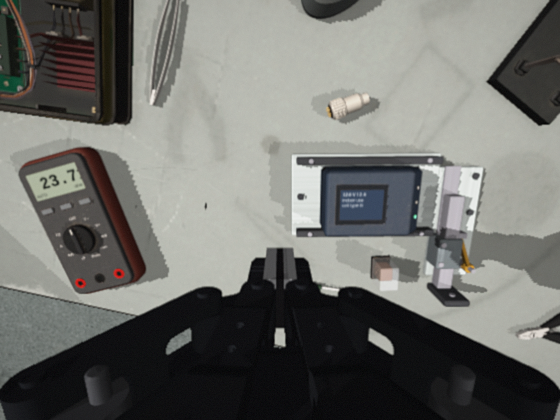

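From above the lane start, the rails are at rows 159 and 233 and the dock's left end is at col 322. The stop bar now reaches into the lane at (453,197–235).

Run:
```python
from h import *
c=np.load("w4.npy",allow_pickle=True).item(); p=np.load("p.npy")
print("rails",w2j(ray([(298,233),(298,160),(436,159)],.024,c),p).round())
print("dock",w2j(ray([(322,236),(322,168),(419,235),(416,168)],.056,c),p).round())
print("stop tip",w2j(ray([(444,196),(462,196)],.029,c),p).round())
```

```text
rails [[-110.  -40.   24.]
 [-111.   41.   24.]
 [  34.   42.   24.]]
dock [[-88. -32.  56.]
 [-90.  36.  56.]
 [ 10. -32.  56.]
 [ -0.  36.  56.]]
stop tip [[45.  3. 29.]
 [65.  3. 29.]]
```

```bash
python3 -m creep '[[[0,0,0,-2,0,50,0],[0,0,0,-2,0,100,0],[0,0,0,-2,0,140,0],[0,0,0,-2,0,160,0],[0,0,0,-2,0,168,0],[0,0,0,-2,0,168,0],[0,0,0,-2,6,168,0],[0,0,0,-2,12,168,0],[0,0,0,-2,15,168,0],[0,0,0,-2,15,168,0]]]'; python3 -m creep '[[[0,0,0,0,3,0,0],[0,0,0,0,6,0,0],[0,0,0,0,9,0,0],[0,0,0,0,12,0,0],[0,0,0,0,15,0,0],[0,0,0,0,18,0,0],[0,0,0,0,21,0,0],[0,0,0,0,24,0,0],[0,0,0,0,27,0,0],[0,0,0,0,30,0,0],[0,0,0,0,30,0,0]]]'
python3 - <<'E'
from h import *
s=bot.read_state(); print(w2j([s["position"]],np.load("p.npy")),s["orientation"])
cv2.imwrite("pics/w5.png",bot.snapshot("wrist")[:,:,::-1])
E
```

```text
time_s: 7.25
position: [0.5487, 0.3763, 0.0313]
orientation: [180.0, -0.1, 13.8]
force: [-0.3, 0.2, 1.1]
opening: 0.0003
finger_force: 0.0
time_s: 8.35
position: [0.5552, 0.3473, 0.0304]
orientation: [180.0, -0.0, 13.8]
force: [-0.1, 0.4, -0.0]
opening: -0.0
finger_force: 0.0
[[-86.04332546  -0.30761193  30.37334186]] [ 1.79972863e+02 -6.25589975e-03  1.38129095e+01]
```

View pics/w5.png

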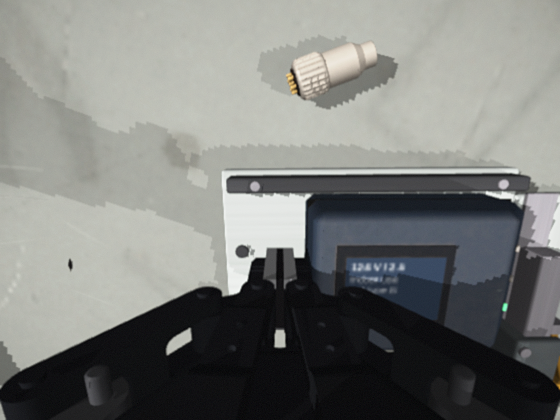

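The fingers (right side at col 296) sit just left of the dock end at col 307. I'll push slowly and watch the force.

```bash
python3 -m creep '[[[0,0,0,0,2,0,0],[0,0,0,0,4,0,0],[0,0,0,0,6,0,0],[0,0,0,0,8,0,0],[0,0,0,0,10,0,0],[0,0,0,0,12,0,0],[0,0,0,0,14,0,0],[0,0,0,0,16,0,0],[0,0,0,0,18,0,0],[0,0,0,0,20,0,0]]]'; python3 -m creep '[[[0,0,0,0,1.5,0,0],[0,0,0,0,3,0,0],[0,0,0,0,4.5,0,0],[0,0,0,0,6,0,0]]]'
python3 - <<'E'
from h import *
s=bot.read_state(); print(w2j([s["position"]],np.load("p.npy")),s["force"])
cv2.imwrite("pics/w6.png",bot.snapshot("wrist")[:,:,::-1])
E
```

```text
time_s: 9.4
position: [0.5597, 0.3285, 0.0304]
orientation: [-180.0, -0.0, 13.9]
force: [0.3, 1.3, 0.6]
opening: -0.0004
finger_force: 1.0
time_s: 9.8
position: [0.5608, 0.3237, 0.0306]
orientation: [-179.9, -0.0, 13.9]
force: [-1.7, 6.7, 0.5]
opening: -0.0002
finger_force: 3.3
[[-61.76933054  -0.58571922  30.58875398]] [-1.65142953  6.66647404  0.5390304 ]
```

View pics/w6.png

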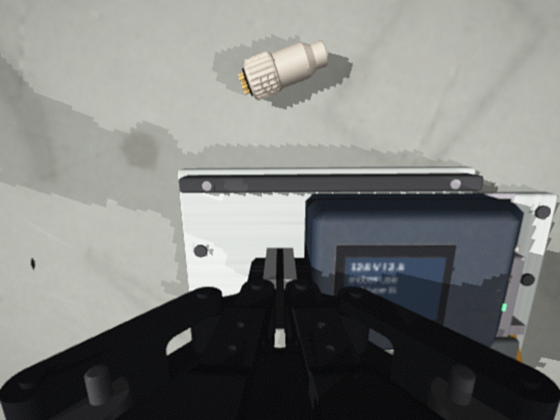

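The dock still sits against the fingers at col 305, its far end has reached the bar near (515,290), and the force rose from 1.3 N to 6.9 N. It's on the stop, so I'll back off, lift and check.

```bash
python3 -m creep '[[[0,0,0,0,-4,0,0],[0,0,0,0,-12,0,0],[0,0,0,0,-30,0,0],[0,0,0,0,-50,0,0],[0,0,0,0,-50,-50,0],[0,0,0,0,-50,-100,0],[0,0,0,0,-50,-150,0],[0,0,0,0,-50,-170,0],[0,0,0,0,-50,-170,0],[0,0,0,0,-50,-170,0]]]'
python3 - <<'E'
from h import *
a=bot.snapshot("wrist")[140:310,270:500,::-1]; b=bot.snapshot("scene")[160:300,180:370,::-1]
r=lambda x:cv2.resize(x,(390,290),interpolation=cv2.INTER_CUBIC)
cv2.imwrite("pics/f.png",np.hstack([r(a),r(b)]))
E
```

```text
time_s: 10.85
position: [0.549, 0.3714, 0.2002]
orientation: [180.0, -0.0, 13.9]
force: [0.3, -0.3, -0.0]
opening: -0.0001
finger_force: 0.0
```

View pics/f.png

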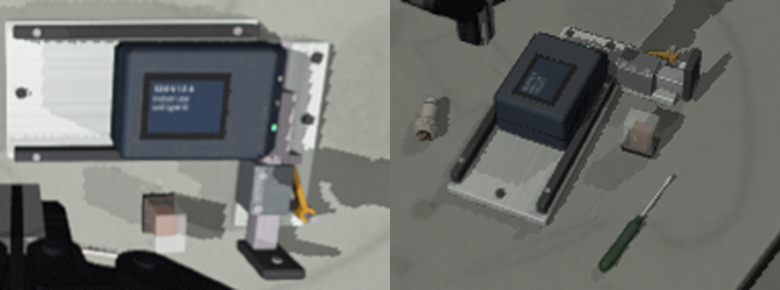

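The final view shows the dock's end at the stop bar, about (280,110) in the left half. The slide is latched, the small parts haven't moved, and the gripper is clear.

```bash
python3 -c "
from cell import bot
print(bot.sign_off())"
```

```text
the job is handed in; nothing more can be done
None
```

The slide is latched half way in, the dock was pushed until it rests against the stop, the small parts look unmoved in the last pictures, and the job is handed in after about 11 s (no verdict was returned).

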